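# Sort the shelf spacers and hold the fittings case open

## Task

Get the shelf-fitting kit ready to be packed: stand the loose long spacer sleeve on the free peg of the long row (the tall pegs) and the loose short one on the free peg of the short row (the short pegs), both fully down. Then raise the lid of the blue fittings case, which has a yellow handle, to 60 degrees from shut and hold it there, so that a colleague can pack the rows; the lid falls if let go, so finish while still holding it. Leave the stored sleeves, the tape roll and the glue bottle where they are.

Things in the scene. Friction and masses are not known exactly. Their poses are not given: they have to be found in the camera images.
- long_sleeve: loose long spacer sleeve: aluminium tube, 28 mm outside, 18 mm bore, standing upright, 60 mm tall, about 60 g. Origin: centre of its lower end, z along the tube
- short_sleeve: loose short spacer sleeve: aluminium tube, 28 mm outside, 18 mm bore, standing upright, 40 mm tall, about 40 g. Origin: centre of its lower end, z along the tube
- long_row: long row: wooden strip 150 x 50 x 12 mm lying fixed on the bench with two upright 10 mm steel pegs on its centre line, 40 mm either side of its middle, each rising 45 mm above the wood. A stored long sleeve stands on the +x peg, the -x peg is free. Origin: centre of the underside; x runs along the strip, z up
- short_row: short row: wooden strip 150 x 50 x 12 mm lying fixed on the bench with two upright 10 mm steel pegs on its centre line, 40 mm either side of its middle, each rising 25 mm above the wood. A stored short sleeve stands on the +x peg, the -x peg is free. Origin: centre of the underside; x runs along the strip, z up
- long_peg (a point): foot of the free tall peg of the long row, on the wood's top face (12 mm above the bench); the peg rises 45 mm from here. A sleeve fully down has its origin here
- short_peg (a point): foot of the free short peg of the short row, on the wood's top face (12 mm above the bench); the peg rises 25 mm from here. A sleeve fully down has its origin here
- long_stored: long sleeve already stored on the long row (same size as the loose one): bystander
- short_stored: short sleeve already stored on the short row (same size as the loose one): bystander
- case: dark blue fittings case fixed to the bench, 170 (x) x 260 (y) x 90 mm high, with a lid hinged along its +x upper edge. Origin: centre of the underside; -x is its front, where the handle is
- lid (a joint): angle of the case's lid (the lid is an 8 mm panel, about 0.35 kg with its handle): 0 shut, grows as its front edge rises, 1.047 rad is 60 degrees, stop at 1.45 rad. It turns freely and falls shut from any angle when let go
- lid_handle (a point): middle of the yellow round handle bar, 12 mm thick and 120 mm long, parallel to the hinge, carried 45 mm in front of the lid's front edge by a steel arm 56 mm to either side of its middle; with the lid shut the bar's axis is 94 mm above the bench with open air below and 39 mm between bar and case. It can be pinched from above and rolls between the fingers as the lid turns
- lid_hinge (a point): middle of the hinge axis (parallel to the case's y), 90 mm above the bench; the handle bar's axis runs at a radius of 215 mm about it and sits 4 mm above its level when the lid is shut
- tape_roll: roll of brown tape standing flat, 96 mm across, 45 mm high: bystander. Origin: centre of the underside
- glue_bottle: white bottle with red cap, 56 mm across, 130 mm high: bystander. Origin: centre of the underside
There are look-alikes about, which are no part of the job. What is shaped like the long_sleeve but black or red is not meant.

How it is judged (in metres and radians):
On the way, in this order (a step that is already met when the one before it is completed fails the run):
1. both loose sleeves stand released and fully down on the free pegs of their own rows, the lid still shut (horizontal distance between long_sleeve and long_peg below 0.007 m and z of long_sleeve in the frame of long_peg below 0.004 m and angle between each of long_sleeve, short_sleeve's own z axis and vertical below 0.12 rad and linear speed of each of long_sleeve, short_sleeve below 0.02 m/s and contact force between each of long_sleeve, short_sleeve and the fingers below 0.1 N and horizontal distance between short_sleeve and short_peg below 0.007 m and z of short_sleeve in the frame of short_peg below 0.004 m and value of joint lid below 0.1 rad), for 0.2 s.
2. the lid is raised to about 60 degrees and held by the robot (value of joint lid between 0.925 and 1.17 rad and (contact force between lid and the fingers above 0.3 N or contact force between lid and the arm above 0.3 N)), for 0.2 s.
At the end, for the whole second after the job is handed in: Lid held still (0.1 rad/s) by the robot at 60 +-7 degrees, touched with over 0.3 N, nothing else propping it; both loose sleeves released on the free peg of their own row (7 mm off-centre, 4 mm off the wood, 7 degrees tilt at most); bystanders within 20 mm of their starts (all of step 2 and horizontal distance between long_sleeve and long_peg below 0.007 m and z of long_sleeve in the frame of long_peg below 0.004 m and angle between each of long_sleeve, short_sleeve's own z axis and vertical below 0.12 rad and linear speed of each of long_sleeve, short_sleeve below 0.02 m/s and contact force between each of long_sleeve, short_sleeve and the fingers below 0.1 N and horizontal distance between short_sleeve and short_peg below 0.007 m and z of short_sleeve in the frame of short_peg below 0.004 m and velocity of joint lid between -0.1 and 0.1 rad/s and contact force between lid and long_sleeve below 0.1 N and contact force between lid and short_sleeve below 0.1 N and contact force between lid and long_stored below 0.1 N and contact force between lid and short_stored below 0.1 N and contact force between lid and tape_roll below 0.1 N and contact force between lid and glue_bottle below 0.1 N and distance of each of long_stored, short_stored, tape_roll, glue_bottle from where it was at the start of the episode below 0.02 m); the arm keeps its last pose, push and grip.
It fails at once if a stored sleeve, the tape roll or the glue bottle is pushed more than 30 mm or tipped over (distance of any of long_stored, short_stored, tape_roll, glue_bottle from where it was at the start of the episode above 0.03 m or angle between any of long_stored, short_stored, tape_roll, glue_bottle's own z axis and vertical above 0.6 rad).
It also fails if it takes over 72 s, if anything falls off the work surface, if the arm or the gripper's body presses on something with over 40 N, if the wrist force passes 120 N, or if a joint passes its speed limit or range.

## Robot

A 7-joint arm with a two-finger parallel gripper is mounted at the origin on the work surface. World frame = base frame: x ahead of the robot, y to its left, z up, the work surface at z = 0. Lengths are in m, angles in degrees, forces in N, time in s.
With the tool pointing down it reaches from about 0.425 to 0.875 m from the base axis. Payload 4.7 kg.
Tool frame: the origin (TCP) lies midway between the tips of the shut fingers; the grasp point (between the pads) lies 19 mm behind it (env.grip_depth is the distance from the TCP to the grasp point, in m); z points along the fingers, y is the line along which they close (so a half turn about z gives the same grasp; the last joint's range is limited). The gripper opens to 87 mm and grips with 3 to 60 N. Pads are 19 mm wide; open, the fingers measure 117 mm over their backs; the gripper's body (75 mm by 190 mm) begins 51 mm behind the grasp point.
Start: joints at [74.949, 18.392, -4.016, 83.108, 1.295, 78.541, -3.26], TCP at [0.178, -0.625, 0.223] pointing down, gripper open.
Joint ranges: [-163.93, 163.93], [-17.29, 119.83], [-79.2, 71.16], [3.27, 140.29], [-89.18, 269.18], [5.43, 117.66], [-154.24, 154.24]. Speed limits (degrees/s): [147.25, 147.25, 180, 180, 180, 180, 180].

## Interface

Orientations are given as [roll, pitch, yaw] about the fixed x, y, z axes, in that order (R = Rz(yaw) Ry(pitch) Rx(roll)).
In Python, from cell import get_obs, optics, env, nets gives the robot as it stands.
- The arm moves only by the shell command python3 -m creep 'ROWS' [FORCE]. ROWS is JSON, a list of rows, each an object of numbers: "wx", "wy", "wz": the turn, a rotation vector about the tool's x, y, z in degrees; "tx", "ty", "tz": the shift along the tool's x, y, z in mm; "gripper": the opening, from -1 (shut) to 1 (fully open). A call has 1 to 5 rows; each row is the pose to reach, as a shift and turn from the pose commanded when the call began, along the tool's axes at that moment; what a row does not reach only later rows make up. A row lasts 1/12 s, in which the tool goes at most 41.7 mm and 7.16 degrees, less where a joint would pass 70% of its speed; a pose out of reach is approached as far as the arm can. A call with a gripper value outside its range is refused whole. The fingers move at their own pace and stop on an object; FORCE is the grip in N (left out, the last holds). Time passes only in rows, so rows that repeat a pose let the fingers close. It gives the time, the measured TCP pose, the force, the opening and the grip force at its end, in the units of the state.
- get_obs(): the state, without advancing time (a new reading comes with each control period).
- optics.read_camera(name): name is "side" or "top"; returns (picture, depth): 420x560x3 uint8, red, green, blue; 420x560 float32, m along the optical axis (not along the pixel's ray), 0 where there is no reading.
- optics.camera_info(name): a dict with "fovy" (degrees; the focal length in pixels is half the picture's height over the tangent of half this angle, whatever the lens; pixels are square), "cx", "cy" (the principal point, pixels), "R" (3x3) and "t" (3): a world point X has camera coordinates R X + t. Camera axes: x right, y down, z forward; pixel columns grow to the right and rows downward; lengths in m; the calibration is good to about 2 mm. A picture is of the moment at which its call begins. camera_info takes no time and is no camera call.
- env.sign_off(): hands the job in; it is judged then, once.
Trained networks look in the newest picture that a camera, given by its name, has taken for a name from the list of things; names that differ only in an ending like _2 or _b are one class to them, and where a whole thing is asked for, a point or a joint stands for the part that bears it (a point fixed in the world has none). Each returns a list of dicts, best first, with "confidence" (0 to 1); they miss things now and then, are a little off and sometimes report something else, mostly with a low value. They report only what shows in the picture. A call takes as long as a camera call. They do not tell look-alikes from the thing itself.
- nets.look_for(query, camera): "point" ([x, y, z] in m, in world coordinates, good to about 4 mm: the middle of the surface that is visible of it).
- nets.place_of(query, camera): "point" ([x, y, z] in m, in world coordinates, good to about 4 mm: a listed point, or the origin of a listed thing).
The state is a dict: "time_s": time; "qpos": joint angles; "joint_velocities": joint speeds; "effort": joint torques, N m; "tool_pos": TCP position; "tool_rot": TCP orientation; "force": force on the tool from outside, world axes, zero at the start; "wrist_torque": the same for the moment, N m; "grip_width": finger opening in m; "grasp_force": force on a finger pad.
Only numpy, scipy, OpenCV 4.12 (cv2) and the standard library are available. Lean on these libraries where they do the work, as an engineer would, in place of code of your own. Each camera call takes 0.05 s, during which the arm holds its last target. There are 200 camera calls.

## Working session

There is one attempt and no reset: what is moved stays moved. The work goes in short steps, Python scripts to look and compute and a shell command to move; the robot and the scene stay as the last step left them, time stands still between calls to the robot, and variables do not carry over. Pictures are saved under pics/ and viewed, at most 10 in all, crops included, and the job is handed in when it is done.

```bash
ls; mkdir -p pics; python3 - <<'E'
from cell import get_obs, optics, env, nets
import cv2,numpy as np
o=get_obs();print(o)
for c in("side","top"):
    p,d=optics.read_camera(c);cv2.imwrite(f"pics/{c}0.png",p[:,:,::-1]);np.save(f"{c}.npy",d)
    i=optics.camera_info(c);print(c,i)
    for n in["long_sleeve","short_sleeve","long_row","short_row","long_peg","short_peg","long_stored","short_stored","case","lid_handle","lid_hinge","tape_roll","glue_bottle"]:
        print(n,[(np.round(r["point"],3).tolist(),round(r["confidence"],2)) for r in nets.place_of(n,c)])
E
```

```text
pics
{'time_s': 0.0, 'qpos': array([74.94692715, 18.44024831, -4.0145432 , 83.17562986,  1.29493833,
       78.54179612, -3.25871665]), 'joint_velocities': array([-0.0523651 , -0.14341591, -0.02562805,  0.01702555, -0.05966685,
        0.00842154, -0.00085461]), 'effort': array([ 4.71169369e-04, -4.91298938e+01, -4.03821375e-01, -3.12528920e+01,
       -6.40775403e-02,  4.35592909e-02,  1.48785712e-04]), 'tool_pos': array([ 0.17743252, -0.62472424,  0.22144155]), 'tool_rot': array([-1.79887564e+02,  6.09169824e-03,  1.58631779e+01]), 'force': array([-0.5552316 , -0.61521617,  0.53877633]), 'wrist_torque': array([ 0.00874771, -0.04660098,  0.05597161]), 'grasp_force': 0.0, 'grip_width': 0.08728295746103973}
side {'fovy': 42.327743144245986, 'cx': 287.09810961447204, 'cy': 205.04331000883113, 'R': array([[-0.99727548, -0.07370571, -0.00301322],
       [-0.04396119,  0.62662641, -0.77807889],
       [ 0.05923702, -0.77582653, -0.62815935]]), 't': array([0.62185889, 0.07341712, 1.17465558])}
long_sleeve [([0.613, 0.365, -0.001], 0.75), ([0.632, 0.309, -0.003], 0.71), ([0.566, 0.321, -0.0
[... 881 characters left out ...]
.98828035]]), 't': array([0.0355366 , 0.63887576, 1.02504246])}
long_sleeve [([0.559, 0.325, 0.0], 0.55), ([0.634, 0.311, 0.0], 0.53), ([0.611, 0.365, 0.001], 0.49)]
short_sleeve [([0.492, 0.334, -0.003], 0.5)]
long_row [([0.575, 0.038, 0.001], 0.76)]
short_row [([0.533, 0.185, 0.003], 0.66)]
long_peg [([0.534, 0.042, 0.013], 0.9)]
short_peg [([0.491, 0.182, 0.012], 0.67)]
long_stored [([0.615, 0.044, 0.01], 0.53)]
short_stored [([0.573, 0.191, 0.016], 0.42)]
case [([0.6, -0.27, -0.003], 0.61)]
lid_handle [([0.47, -0.29, 0.086], 0.8)]
lid_hinge [([0.686, -0.26, 0.092], 0.9)]
tape_roll [([0.747, 0.121, 0.003], 0.88), ([0.496, 0.337, -0.002], 0.65)]
glue_bottle [([0.797, -0.048, -0.002], 0.9)]
```

View pics/top0.png

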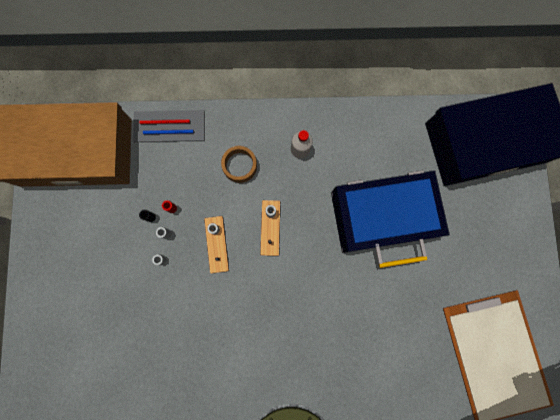

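View pics/side0.png

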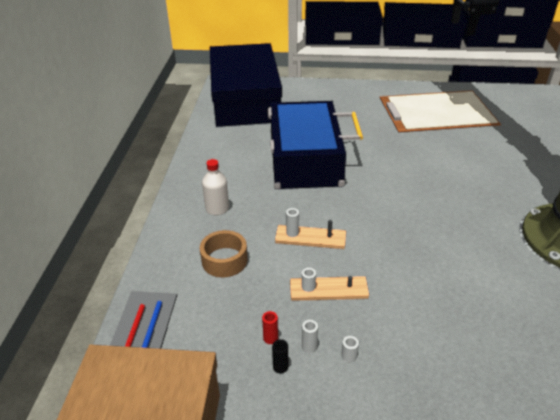

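The top view shows the silver long sleeve at (162,232), the short one at (158,260), and the black and red look-alikes at (147,215) and (168,206). The free pegs are at (270,242) and (218,259), and the handle bar runs from (378,265) to (426,258). The side view agrees. Next I'll refine these positions with depth.

```bash
cat > h.py <<'E'
from cell import get_obs, optics, env, nets
import numpy as np,cv2
def cloud(c,p=None,d=None):
    if p is None:p,d=optics.read_camera(c)
    i=optics.camera_info(c);f=210/np.tan(np.radians(i["fovy"]/2))
    v,u=np.mgrid[:420,:560]
    X=np.stack([(u-i["cx"])*d/f,(v-i["cy"])*d/f,d],-1)
    W=(X-i["t"])@i["R"]; W[d==0]=9
    return p,W
def sel(W,xy,r,z0,z1):
    return W[(np.hypot(W[...,0]-xy[0],W[...,1]-xy[1])<r)&(W[...,2]>z0)&(W[...,2]<z1)]
E
python3 - <<'E'
from h import *
for c in("side","top"):
    p,W=cloud(c)
    for n,xy,r,z0,z1 in[("long",(.562,.323),.025,.05,.07),("short",(.492,.337),.025,.03,.05),("lst",(.614,.041),.025,.062,.082),("sst",(.573,.188),.025,.042,.062),
      ("lpeg",(.532,.04),.02,.03,.065),("speg",(.491,.185),.02,.02,.045),("red",(.632,.31),.025,.05,.07),("bench",(.45,.2),.02,-.05,.05)]:
        q=sel(W,xy,r,z0,z1)
        if len(q):
            m=cv2.minEnclosingCircle(q[:,:2].astype(np.float32))
            print(c,n,len(q),q.mean(0).round(4),np.round(m[0],4),round(m[1],4),q[:,2].max().round(4))
    P=p.astype(int);m=(P[...,0]>120)&(P[...,1]>90)&(P[...,2]<60)&(np.hypot(W[...,0]-.47,W[...,1]+.29)<.12)&(W[...,2]>.05)
    q=W[m];print(c,"bar",len(q),np.median(q,0).round(4),q.min(0).round(3),q.max(0).round(3),
      "slope dx/dy",np.polyfit(q[:,1],q[:,0],1).round(3))
E
```

```text
side long 176 [0.5605 0.3242 0.0562] [0.5594 0.3227] 0.0153 0.0615
side short 178 [0.4908 0.3379 0.0366] [0.4901 0.3366] 0.0151 0.0426
side lst 109 [0.6099 0.0394 0.0681] [0.607  0.0389] 0.0169 0.0739
side sst 136 [0.568  0.1919 0.0482] [0.5677 0.1905] 0.015 0.0537
side lpeg 54 [0.5295 0.0435 0.0444] [0.529  0.0431] 0.0049 0.0575
side speg 39 [0.4887 0.1841 0.0299] [0.4889 0.1828] 0.0054 0.0388
side red 160 [0.6303 0.31   0.0563] [0.6304 0.3096] 0.0145 0.062
side bench 289 [0.4513 0.2008 0.0024] [0.4499 0.2002] 0.02 0.014
side bar 19 [ 0.4728 -0.2944  0.0978] [ 0.46  -0.328  0.094] [ 0.478 -0.233  0.101] slope dx/dy [-0.154  0.427]
top long 68 [0.5645 0.3203 0.0588] [0.5646 0.3207] 0.014 0.0638
top short 67 [0.4952 0.3343 0.0384] [0.4954 0.3345] 0.014 0.0455
top lst 56 [0.6138 0.0358 0.072 ] [0.6139 0.0357] 0.0136 0.0755
top sst 59 [0.5725 0.1888 0.0512] [0.5722 0.1895] 0.0142 0.0561
top lpeg 14 [0.5345 0.0402 0.0529] [0.534  0.0402] 0.0046 0.06
top speg 13 [0.4931 0.1799 0.0338] [0.4925 0.1804] 0.0048 0.0413
top red 69 [0.6346 0.3063 0.0589] [0.6348 0.3069] 0.0139 0.0652
top bench 176 [0.4496 0.1998 0.0023] [0.45   0.2001] 0.02 0.0173
top bar 194 [ 0.4731 -0.2906  0.0998] [ 0.462 -0.348  0.092] [ 0.484 -0.232  0.105] slope dx/dy [-0.132  0.435]
```

The two cameras differ by about 4 mm in absolute position. They agree to about 2 mm on the sleeve-to-peg offsets: long (-30.5, -280), short (-2, -154). Moving now.

```bash
python3 -m creep '[{"wz":4,"tx":40,"ty":-15,"tz":-10,"gripper":1},{"wz":8,"tx":80,"ty":-30,"tz":-20,"gripper":1},{"wz":12,"tx":120,"ty":-45,"tz":-30,"gripper":1},{"wz":15.9,"tx":160,"ty":-60,"tz":-30,"gripper":1},{"wz":15.9,"tx":160,"ty":-60,"tz":-30,"gripper":1}]' 20
```

```text
validation failed for argument at $[0]...
```

```bash
python3 -m creep '[{"wx":0,"wy":0,"wz":4,"tx":40,"ty":-15,"tz":-10,"gripper":1},{"wx":0,"wy":0,"wz":8,"tx":80,"ty":-30,"tz":-20,"gripper":1},{"wx":0,"wy":0,"wz":12,"tx":120,"ty":-45,"tz":-30,"gripper":1},{"wx":0,"wy":0,"wz":15.9,"tx":160,"ty":-60,"tz":-30,"gripper":1},{"wx":0,"wy":0,"wz":15.9,"tx":160,"ty":-60,"tz":-30,"gripper":1}]' 20
```

```text
time_s: 1.92
tool_pos: [0.3242, -0.5179, 0.254]
tool_rot: [-179.9, -0.3, 0.5]
force: [1.4, 1.1, 0.8]
grip_width: 0.087
grasp_force: 0.0
```

```bash

python3 -m creep '[{"wx":0,"wy":0,"wz":0,"tx":20,"ty":-35,"tz":0,"gripper":1},{"wx":0,"wy":0,"wz":0,"tx":40,"ty":-70,"tz":0,"gripper":1},{"wx":0,"wy":0,"wz":0,"tx":60,"ty":-105,"tz":0,"gripper":1},{"wx":0,"wy":0,"wz":0,"tx":80,"ty":-140,"tz":0,"gripper":1},{"wx":0,"wy":0,"wz":0,"tx":100,"ty":-175,"tz":0,"gripper":1}]'
python3 -m creep '[{"wx":0,"wy":0,"wz":0,"tx":15,"ty":-38,"tz":0,"gripper":1},{"wx":0,"wy":0,"wz":0,"tx":30,"ty":-75,"tz":0,"gripper":1},{"wx":0,"wy":0,"wz":0,"tx":45,"ty":-112,"tz":0,"gripper":1},{"wx":0,"wy":0,"wz":0,"tx":60,"ty":-150,"tz":0,"gripper":1},{"wx":0,"wy":0,"wz":0,"tx":70,"ty":-185,"tz":0,"gripper":1}]'
python3 -m creep '[{"wx":0,"wy":0,"wz":0,"tx":0,"ty":-40,"tz":0,"gripper":1},{"wx":0,"wy":0,"wz":0,"tx":0,"ty":-80,"tz":0,"gripper":1},{"wx":0,"wy":0,"wz":0,"tx":0,"ty":-120,"tz":0,"gripper":1},{"wx":0,"wy":0,"wz":0,"tx":0,"ty":-160,"tz":0,"gripper":1},{"wx":0,"wy":0,"wz":0,"tx":0,"ty":-200,"tz":0,"gripper":1}]'
python3 -m creep '[{"wx":0,"wy":0,"wz":0,"tx":0,"ty":-40,"tz":0,"gripper":1},{"wx":0,"wy":0,"wz":0,"tx":0,"ty":-80,"tz":0,"gripper":1},{"wx":0,"wy":0,"wz":0,"tx":0,"ty":-120,"tz":0,"gripper":1},{"wx":0,"wy":0,"wz":0,"tx":0,"ty":-160,"tz":0,"gripper":1},{"wx":0,"wy":0,"wz":0,"tx":0,"ty":-200,"tz":0,"gripper":1}]'
python3 -m creep '[{"wx":0,"wy":0,"wz":0,"tx":0,"ty":-40,"tz":0,"gripper":1},{"wx":0,"wy":0,"wz":0,"tx":0,"ty":-80,"tz":0,"gripper":1},{"wx":0,"wy":0,"wz":0,"tx":0,"ty":-80,"tz":0,"gripper":1},{"wx":0,"wy":0,"wz":0,"tx":0,"ty":-80,"tz":0,"gripper":1},{"wx":0,"wy":0,"wz":0,"tx":0,"ty":-80,"tz":0,"gripper":1}]'
```

```text
time_s: 2.33
tool_pos: [0.4158, -0.3472, 0.2527]
tool_rot: [180.0, -0.0, -0.0]
force: [0.9, -0.6, 0.3]
grip_width: 0.087
grasp_force: 0.0
time_s: 2.75
tool_pos: [0.4863, -0.1613, 0.2528]
tool_rot: [180.0, -0.1, 0.1]
force: [0.6, -0.3, 0.4]
grip_width: 0.0872
grasp_force: 0.0
time_s: 3.17
tool_pos: [0.4851, 0.0378, 0.2528]
tool_rot: [180.0, -0.0, -0.0]
force: [1.0, -0.1, 0.5]
grip_width: 0.0868
grasp_force: 0.0
time_s: 3.58
tool_pos: [0.4855, 0.2376, 0.2529]
tool_rot: [180.0, -0.1, -0.1]
force: [1.8, 0.4, 0.4]
grip_width: 0.087
grasp_force: 0.0
time_s: 4.0
tool_pos: [0.4858, 0.3155, 0.2521]
tool_rot: [179.9, 0.0, -0.0]
force: [-0.8, -1.0, -1.1]
grip_width: 0.0869
grasp_force: 0.0
```

```bash

python3 -m creep '[{"wx":0,"wy":0,"wz":0,"tx":7,"ty":-19,"tz":30,"gripper":1},{"wx":0,"wy":0,"wz":0,"tx":7,"ty":-19,"tz":70,"gripper":1},{"wx":0,"wy":0,"wz":0,"tx":7,"ty":-19,"tz":110,"gripper":1},{"wx":0,"wy":0,"wz":0,"tx":7,"ty":-19,"tz":150,"gripper":1},{"wx":0,"wy":0,"wz":0,"tx":7,"ty":-19,"tz":175,"gripper":1}]'
python3 -m creep '[{"wx":0,"wy":0,"wz":0,"tx":0,"ty":0,"tz":18,"gripper":1},{"wx":0,"wy":0,"wz":0,"tx":0,"ty":0,"tz":36,"gripper":1},{"wx":0,"wy":0,"wz":0,"tx":0,"ty":0,"tz":54,"gripper":1},{"wx":0,"wy":0,"wz":0,"tx":0,"ty":0,"tz":67,"gripper":1},{"wx":0,"wy":0,"wz":0,"tx":0,"ty":0,"tz":67,"gripper":1}]'
python3 - <<'E'
from h import *
print(get_obs()["tool_pos"])
for c in("side","top"):
    p,W=cloud(c); cv2.imwrite(f"pics/{c}1.png",p[:,:,::-1])
    q=sel(W,(.4927,.3355),.025,.03,.046);print(c,len(q),q.mean(0).round(4))
a=cv2.imread("pics/side1.png")[250:400,240:440];cv2.imwrite("pics/c1.png",cv2.resize(a,None,fx=4,fy=4))
E
```

```text
time_s: 4.42
tool_pos: [0.4924, 0.3306, 0.0735]
tool_rot: [179.8, 0.2, -0.2]
force: [-1.1, 0.2, -0.1]
grip_width: 0.0872
grasp_force: 0.0
time_s: 4.83
tool_pos: [0.4922, 0.3314, 0.0078]
tool_rot: [179.8, 0.2, -0.2]
force: [1.2, -0.4, -0.2]
grip_width: 0.0872
grasp_force: 0.0
[0.49216803 0.33138234 0.00777497]
side 0 [nan nan nan]
top 25 [0.4944 0.3241 0.0381]<stdin>:5: RuntimeWarning: Mean of empty slice.
  ret = um.true_divide(
```

View pics/c1.png

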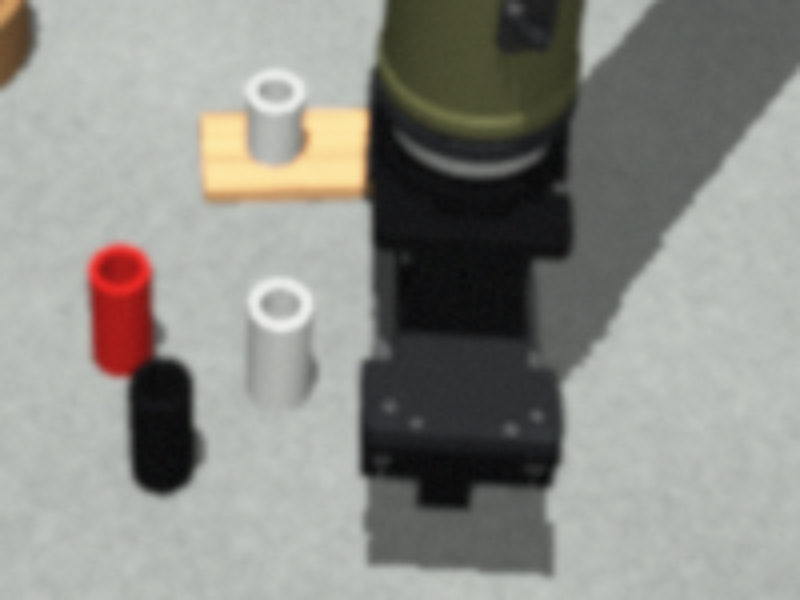

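The crop shows the gripper down over the short sleeve, which is hidden behind it. The silver long sleeve stands clear at crop (280,340) and the look-alikes are untouched. Now I'll nudge 4 mm in y and grip.

```bash

python3 -m creep '[{"wx":0,"wy":0,"wz":0,"tx":0,"ty":-3,"tz":0,"gripper":0},{"wx":0,"wy":0,"wz":0,"tx":0,"ty":-3,"tz":0,"gripper":-0.8},{"wx":0,"wy":0,"wz":0,"tx":0,"ty":-3,"tz":0,"gripper":-0.8},{"wx":0,"wy":0,"wz":0,"tx":0,"ty":-3,"tz":0,"gripper":-0.8},{"wx":0,"wy":0,"wz":0,"tx":0,"ty":-3,"tz":0,"gripper":-0.8}]' 20
python3 -m creep '[{"wx":0,"wy":0,"wz":0,"tx":0,"ty":0,"tz":0,"gripper":-0.8},{"wx":0,"wy":0,"wz":0,"tx":0,"ty":0,"tz":0,"gripper":-0.8},{"wx":0,"wy":0,"wz":0,"tx":0,"ty":0,"tz":0,"gripper":-0.8},{"wx":0,"wy":0,"wz":0,"tx":0,"ty":0,"tz":0,"gripper":-0.8},{"wx":0,"wy":0,"wz":0,"tx":0,"ty":0,"tz":0,"gripper":-0.8}]'
```

```text
time_s: 5.35
tool_pos: [0.493, 0.3382, 0.011]
tool_rot: [-180.0, -0.0, -0.0]
force: [0.2, -0.5, 0.5]
grip_width: 0.0612
grasp_force: 0.0
time_s: 5.77
tool_pos: [0.4927, 0.3379, 0.0104]
tool_rot: [180.0, 0.0, -0.0]
force: [0.5, 0.5, -0.4]
grip_width: 0.0285
grasp_force: 2.1
```

```bash

python3 -m creep '[{"wx":0,"wy":0,"wz":0,"tx":0,"ty":0,"tz":0,"gripper":-0.8},{"wx":0,"wy":0,"wz":0,"tx":0,"ty":0,"tz":-10,"gripper":-0.8},{"wx":0,"wy":0,"wz":0,"tx":0,"ty":0,"tz":-30,"gripper":-0.8},{"wx":0,"wy":0,"wz":0,"tx":0,"ty":0,"tz":-50,"gripper":-0.8},{"wx":0,"wy":0,"wz":0,"tx":0,"ty":0,"tz":-60,"gripper":-0.8}]' 20
python3 -m creep '[{"wx":0,"wy":0,"wz":0,"tx":0,"ty":30,"tz":0,"gripper":-0.8},{"wx":0,"wy":0,"wz":0,"tx":0,"ty":65,"tz":0,"gripper":-0.8},{"wx":0,"wy":0,"wz":0,"tx":-2,"ty":100,"tz":0,"gripper":-0.8},{"wx":0,"wy":0,"wz":0,"tx":-2,"ty":135,"tz":0,"gripper":-0.8},{"wx":0,"wy":0,"wz":0,"tx":-2,"ty":156,"tz":0,"gripper":-0.8}]'
python3 -m creep '[{"wx":0,"wy":0,"wz":0,"tx":0,"ty":0,"tz":0,"gripper":-0.8},{"wx":0,"wy":0,"wz":0,"tx":0,"ty":0,"tz":0,"gripper":-0.8},{"wx":0,"wy":0,"wz":0,"tx":0,"ty":0,"tz":0,"gripper":-0.8}]'
python3 - <<'E'
from h import *
print(get_obs()["tool_pos"])
for c in("side","top"):
    p,W=cloud(c); cv2.imwrite(f"pics/{c}2.png",p[:,:,::-1])
    i=optics.camera_info(c);f=210/np.tan(np.radians(i["fovy"]/2))
    for X in[(.4907,.1817,.037),(.4907,.1817,.072),(.4907,.1817,.1)]:
        q=i["R"]@X+i["t"];print(c,(q[:2]/q[2]*f+[i["cx"],i["cy"]]).round(1))
a=cv2.imread("pics/side2.png")[200:350,280:420];cv2.imwrite("pics/c2.png",cv2.resize(a,None,fx=4,fy=4))
E
```

```text
time_s: 6.18
tool_pos: [0.4936, 0.3392, 0.0734]
tool_rot: [-179.9, -0.2, -0.0]
force: [0.2, 1.3, -0.9]
grip_width: 0.028
grasp_force: 20.0
time_s: 6.6
tool_pos: [0.4905, 0.1776, 0.0704]
tool_rot: [179.8, 0.0, -0.2]
force: [-0.0, 0.1, -1.1]
grip_width: 0.0279
grasp_force: 20.0
time_s: 6.85
tool_pos: [0.4907, 0.183, 0.0709]
tool_rot: [-180.0, -0.0, -0.0]
force: [0.2, 0.4, 0.3]
grip_width: 0.0273
grasp_force: 20.0
[0.49065372 0.18296598 0.07094437]
side [349.2 276.5]
side [350.5 263.5]
side [351.5 252.7]
top [216.  259.2]
top [214.1 259. ]
top [212.5 258.9]
```

View pics/c2.png

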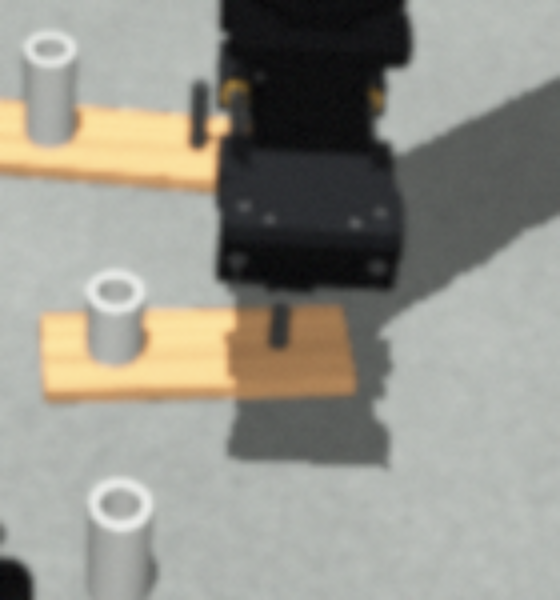

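The peg is at crop (280,327), full pixel (350,282). The gripper sits in line with it, allowing for the body's height and perspective. Lowering while watching the force.

```bash

python3 -m creep '[{"wx":0,"wy":0,"wz":0,"tx":0,"ty":1,"tz":10,"gripper":-0.8},{"wx":0,"wy":0,"wz":0,"tx":0,"ty":1,"tz":18,"gripper":-0.8},{"wx":0,"wy":0,"wz":0,"tx":0,"ty":1,"tz":26,"gripper":-0.8},{"wx":0,"wy":0,"wz":0,"tx":0,"ty":1,"tz":30,"gripper":-0.8},{"wx":0,"wy":0,"wz":0,"tx":0,"ty":1,"tz":30,"gripper":-0.8}]'
python3 -m creep '[{"wx":0,"wy":0,"wz":0,"tx":0,"ty":0,"tz":5,"gripper":-0.8},{"wx":0,"wy":0,"wz":0,"tx":0,"ty":0,"tz":10,"gripper":-0.8},{"wx":0,"wy":0,"wz":0,"tx":0,"ty":0,"tz":15,"gripper":-0.8},{"wx":0,"wy":0,"wz":0,"tx":0,"ty":0,"tz":15,"gripper":-0.8}]'
```

```text
time_s: 7.37
tool_pos: [0.4893, 0.181, 0.0388]
tool_rot: [180.0, 0.2, -0.0]
force: [0.0, 0.7, -1.0]
grip_width: 0.0277
grasp_force: 20.0
time_s: 7.7
tool_pos: [0.4899, 0.1807, 0.0244]
tool_rot: [180.0, 0.1, -0.0]
force: [-0.3, -0.1, -0.7]
grip_width: 0.0276
grasp_force: 20.0
```

```bash

python3 -m creep '[{"wx":0,"wy":0,"wz":0,"tx":0,"ty":0,"tz":1,"gripper":-0.8},{"wx":0,"wy":0,"wz":0,"tx":0,"ty":0,"tz":2,"gripper":-0.8},{"wx":0,"wy":0,"wz":0,"tx":0,"ty":0,"tz":2,"gripper":-0.8}]'
python3 -m creep '[{"wx":0,"wy":0,"wz":0,"tx":0,"ty":0,"tz":0,"gripper":0.2},{"wx":0,"wy":0,"wz":0,"tx":0,"ty":0,"tz":0,"gripper":0.2},{"wx":0,"wy":0,"wz":0,"tx":0,"ty":0,"tz":0,"gripper":0.2},{"wx":0,"wy":0,"wz":0,"tx":0,"ty":0,"tz":0,"gripper":0.5},{"wx":0,"wy":0,"wz":0,"tx":0,"ty":0,"tz":0,"gripper":0.5}]'
python3 -m creep '[{"wx":0,"wy":0,"wz":0,"tx":0,"ty":0,"tz":-20,"gripper":1},{"wx":0,"wy":0,"wz":0,"tx":0,"ty":0,"tz":-60,"gripper":1},{"wx":0,"wy":0,"wz":0,"tx":0,"ty":0,"tz":-100,"gripper":1},{"wx":0,"wy":0,"wz":0,"tx":0,"ty":-20,"tz":-120,"gripper":1},{"wx":0,"wy":0,"wz":0,"tx":20,"ty":-50,"tz":-120,"gripper":1}]'
```

```text
time_s: 7.95
tool_pos: [0.4907, 0.181, 0.0235]
tool_rot: [180.0, -0.0, -0.0]
force: [0.8, 0.4, -0.7]
grip_width: 0.0276
grasp_force: 20.0
time_s: 8.37
tool_pos: [0.4907, 0.181, 0.0236]
tool_rot: [180.0, -0.0, -0.0]
force: [0.1, 0.3, 0.2]
grip_width: 0.0534
grasp_force: 0.0
time_s: 8.78
tool_pos: [0.5125, 0.2301, 0.1495]
tool_rot: [179.9, -0.5, -0.3]
force: [1.9, 0.2, 1.4]
grip_width: 0.0836
grasp_force: 0.0
```

```bash

python3 -m creep '[{"wx":0,"wy":0,"wz":0,"tx":20,"ty":-35,"tz":0,"gripper":1},{"wx":0,"wy":0,"wz":0,"tx":40,"ty":-70,"tz":0,"gripper":1},{"wx":0,"wy":0,"wz":0,"tx":51,"ty":-91,"tz":10,"gripper":1},{"wx":0,"wy":0,"wz":0,"tx":51,"ty":-91,"tz":40,"gripper":1},{"wx":0,"wy":0,"wz":0,"tx":51,"ty":-91,"tz":50,"gripper":1}]'
python3 -m creep '[{"wx":0,"wy":0,"wz":0,"tx":0,"ty":0,"tz":0,"gripper":1},{"wx":0,"wy":0,"wz":0,"tx":0,"ty":0,"tz":0,"gripper":1},{"wx":0,"wy":0,"wz":0,"tx":0,"ty":0,"tz":0,"gripper":1}]'
python3 - <<'E'
from h import *
for c in("side","top"):
    p,W=cloud(c); cv2.imwrite(f"pics/{c}3.png",p[:,:,::-1])
    for n,xy,z0,z1 in[("long",(.562,.322),.05,.068),("short",(.4907,.182),.042,.062)]:
        q=sel(W,xy,.025,z0,z1);print(c,n,len(q),q.mean(0).round(4),np.round(cv2.minEnclosingCircle(q[:,:2].astype(np.float32)),4) if 0 else q[:,2].max())
    print(c,[(np.round(r["point"],3).tolist(),round(r["confidence"],2)) for r in nets.place_of("short_sleeve",c)])
a=cv2.imread("pics/side3.png")[200:400,230:430];cv2.imwrite("pics/c3.png",cv2.resize(a,None,fx=3,fy=3))
E
```

```text
time_s: 9.2
tool_pos: [0.5598, 0.3229, 0.0898]
tool_rot: [179.9, 0.3, 0.1]
force: [-0.3, -0.9, -0.4]
grip_width: 0.0868
grasp_force: 0.0
time_s: 9.45
tool_pos: [0.5624, 0.3213, 0.0948]
tool_rot: [180.0, -0.1, -0.1]
force: [-0.2, 1.1, -0.0]
grip_width: 0.0871
grasp_force: 0.0
side long 12 [0.5645 0.3249 0.0554] 0.05949352034784041
side short 132 [0.4882 0.1833 0.0485] 0.053897545067285314
side [([0.489, 0.185, 0.013], 0.77)]
top long 49 [0.5683 0.321  0.0587] 0.062373672940066946
top short 59 [0.493  0.1796 0.0519] 0.056937836643389264
top [([0.491, 0.18, 0.012], 0.41)]
```

View pics/c3.png

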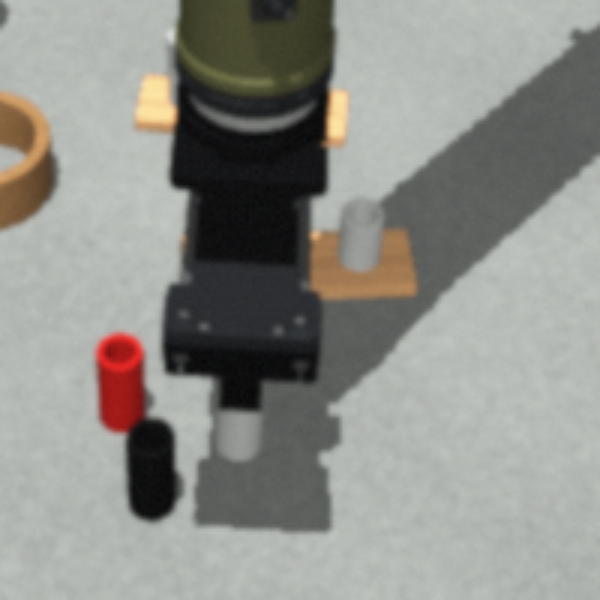

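The short sleeve is down on its peg at crop (362,235), with its top at the same height as the stored one. The long sleeve is under the fingers at crop (240,435). Going down to grip it.

```bash

python3 -m creep '[{"wx":0,"wy":0,"wz":0,"tx":0,"ty":0,"tz":20,"gripper":1},{"wx":0,"wy":0,"wz":0,"tx":0,"ty":0,"tz":40,"gripper":1},{"wx":0,"wy":0,"wz":0,"tx":0,"ty":0,"tz":60,"gripper":1},{"wx":0,"wy":0,"wz":0,"tx":0,"ty":0,"tz":75,"gripper":1},{"wx":0,"wy":0,"wz":0,"tx":0,"ty":0,"tz":75,"gripper":0}]'
python3 -m creep '[{"wx":0,"wy":0,"wz":0,"tx":0,"ty":0,"tz":0,"gripper":-0.8},{"wx":0,"wy":0,"wz":0,"tx":0,"ty":0,"tz":0,"gripper":-0.8},{"wx":0,"wy":0,"wz":0,"tx":0,"ty":0,"tz":0,"gripper":-0.8},{"wx":0,"wy":0,"wz":0,"tx":0,"ty":0,"tz":0,"gripper":-0.8},{"wx":0,"wy":0,"wz":0,"tx":0,"ty":0,"tz":0,"gripper":-0.8}]' 20
python3 -m creep '[{"wx":0,"wy":0,"wz":0,"tx":0,"ty":0,"tz":0,"gripper":-0.8},{"wx":0,"wy":0,"wz":0,"tx":0,"ty":0,"tz":0,"gripper":-0.8},{"wx":0,"wy":0,"wz":0,"tx":0,"ty":0,"tz":0,"gripper":-0.8},{"wx":0,"wy":0,"wz":0,"tx":0,"ty":0,"tz":0,"gripper":-0.8}]'
```

```text
time_s: 10.07
tool_pos: [0.56, 0.3202, 0.0155]
tool_rot: [179.8, 0.2, -0.1]
force: [0.4, -0.4, -0.5]
grip_width: 0.085
grasp_force: 0.0
time_s: 10.48
tool_pos: [0.5623, 0.3223, 0.0195]
tool_rot: [-180.0, -0.1, -0.0]
force: [-0.3, -0.4, 0.4]
grip_width: 0.0549
grasp_force: 0.0
time_s: 10.82
tool_pos: [0.5617, 0.3219, 0.0185]
tool_rot: [180.0, -0.0, -0.0]
force: [-0.4, -0.8, 0.4]
grip_width: 0.0286
grasp_force: 0.4
```

```bash

python3 -m creep '[{"wx":0,"wy":0,"wz":0,"tx":0,"ty":0,"tz":0,"gripper":-0.8},{"wx":0,"wy":0,"wz":0,"tx":0,"ty":0,"tz":-20,"gripper":-0.8},{"wx":0,"wy":0,"wz":0,"tx":0,"ty":0,"tz":-50,"gripper":-0.8},{"wx":0,"wy":0,"wz":0,"tx":0,"ty":0,"tz":-85,"gripper":-0.8},{"wx":0,"wy":0,"wz":0,"tx":0,"ty":0,"tz":-110,"gripper":-0.8}]' 20
python3 -m creep '[{"wx":0,"wy":0,"wz":0,"tx":-4,"ty":20,"tz":0,"gripper":-0.8},{"wx":0,"wy":0,"wz":0,"tx":-8,"ty":55,"tz":0,"gripper":-0.8},{"wx":0,"wy":0,"wz":0,"tx":-12,"ty":90,"tz":0,"gripper":-0.8},{"wx":0,"wy":0,"wz":0,"tx":-16,"ty":125,"tz":0,"gripper":-0.8},{"wx":0,"wy":0,"wz":0,"tx":-20,"ty":160,"tz":0,"gripper":-0.8}]'
python3 -m creep '[{"wx":0,"wy":0,"wz":0,"tx":-4,"ty":35,"tz":0,"gripper":-0.8},{"wx":0,"wy":0,"wz":0,"tx":-8,"ty":70,"tz":0,"gripper":-0.8},{"wx":0,"wy":0,"wz":0,"tx":-10,"ty":100,"tz":0,"gripper":-0.8},{"wx":0,"wy":0,"wz":0,"tx":-10,"ty":120,"tz":0,"gripper":-0.8},{"wx":0,"wy":0,"wz":0,"tx":-10,"ty":120,"tz":0,"gripper":-0.8}]'
python3 -m creep '[{"wx":0,"wy":0,"wz":0,"tx":0,"ty":0,"tz":15,"gripper":-0.8},{"wx":0,"wy":0,"wz":0,"tx":0,"ty":0,"tz":30,"gripper":-0.8},{"wx":0,"wy":0,"wz":0,"tx":0,"ty":0,"tz":40,"gripper":-0.8},{"wx":0,"wy":0,"wz":0,"tx":0,"ty":0,"tz":40,"gripper":-0.8},{"wx":0,"wy":0,"wz":0,"tx":0,"ty":0,"tz":40,"gripper":-0.8}]'
```

```text
time_s: 11.23
tool_pos: [0.562, 0.3225, 0.1309]
tool_rot: [-179.9, -0.1, -0.0]
force: [0.6, 0.7, -0.2]
grip_width: 0.0266
grasp_force: 20.0
time_s: 11.65
tool_pos: [0.5409, 0.1605, 0.1283]
tool_rot: [180.0, 0.0, -0.0]
force: [1.3, -0.8, -1.3]
grip_width: 0.0266
grasp_force: 20.0
time_s: 12.07
tool_pos: [0.5313, 0.0353, 0.1281]
tool_rot: [179.8, 0.0, -0.5]
force: [-0.1, -0.4, -0.5]
grip_width: 0.0267
grasp_force: 20.0
time_s: 12.48
tool_pos: [0.531, 0.0427, 0.0881]
tool_rot: [-180.0, 0.1, 0.0]
force: [-0.4, 0.1, -0.5]
grip_width: 0.027
grasp_force: 20.0
```

```bash

python3 -m creep '[{"wx":0,"wy":0,"wz":0,"tx":0,"ty":1,"tz":8,"gripper":-0.8},{"wx":0,"wy":0,"wz":0,"tx":0,"ty":1,"tz":16,"gripper":-0.8},{"wx":0,"wy":0,"wz":0,"tx":0,"ty":1,"tz":24,"gripper":-0.8},{"wx":0,"wy":0,"wz":0,"tx":0,"ty":1,"tz":28,"gripper":-0.8},{"wx":0,"wy":0,"wz":0,"tx":0,"ty":1,"tz":28,"gripper":-0.8}]'
python3 -m creep '[{"wx":0,"wy":0,"wz":0,"tx":0,"ty":0,"tz":8,"gripper":-0.8},{"wx":0,"wy":0,"wz":0,"tx":0,"ty":0,"tz":16,"gripper":-0.8},{"wx":0,"wy":0,"wz":0,"tx":0,"ty":0,"tz":24,"gripper":-0.8},{"wx":0,"wy":0,"wz":0,"tx":0,"ty":0,"tz":28,"gripper":-0.8},{"wx":0,"wy":0,"wz":0,"tx":0,"ty":0,"tz":28,"gripper":-0.8}]'
```

```text
time_s: 12.9
tool_pos: [0.5305, 0.0409, 0.0592]
tool_rot: [-180.0, 0.1, -0.0]
force: [0.0, 0.2, -0.3]
grip_width: 0.0266
grasp_force: 20.0
time_s: 13.32
tool_pos: [0.5305, 0.0409, 0.0311]
tool_rot: [-180.0, 0.1, -0.0]
force: [-0.4, 0.5, -0.7]
grip_width: 0.0265
grasp_force: 20.0
```

```bash

python3 -m creep '[{"wx":0,"wy":0,"wz":0,"tx":0,"ty":0,"tz":0,"gripper":0.2},{"wx":0,"wy":0,"wz":0,"tx":0,"ty":0,"tz":0,"gripper":0.2},{"wx":0,"wy":0,"wz":0,"tx":0,"ty":0,"tz":0,"gripper":0.2},{"wx":0,"wy":0,"wz":0,"tx":0,"ty":0,"tz":0,"gripper":0.4},{"wx":0,"wy":0,"wz":0,"tx":0,"ty":0,"tz":0,"gripper":0.4}]'
python3 -m creep '[{"wx":0,"wy":0,"wz":0,"tx":0,"ty":0,"tz":-20,"gripper":0.4},{"wx":0,"wy":0,"wz":0,"tx":0,"ty":0,"tz":-60,"gripper":0.4},{"wx":0,"wy":0,"wz":0,"tx":0,"ty":0,"tz":-100,"gripper":0.4},{"wx":0,"wy":0,"wz":0,"tx":0,"ty":0,"tz":-135,"gripper":0.4},{"wx":0,"wy":0,"wz":0,"tx":0,"ty":0,"tz":-150,"gripper":0}]'
python3 -m creep '[{"wx":0,"wy":0,"wz":-6,"tx":-6,"ty":22,"tz":0,"gripper":0},{"wx":0,"wy":0,"wz":-13,"tx":-12,"ty":44,"tz":0,"gripper":0},{"wx":0,"wy":0,"wz":-20,"tx":-18,"ty":66,"tz":0,"gripper":-0.3},{"wx":0,"wy":0,"wz":-27,"tx":-24,"ty":88,"tz":0,"gripper":-0.3},{"wx":0,"wy":0,"wz":-33,"tx":-30,"ty":110,"tz":0,"gripper":-0.3}]'
python3 -m creep '[{"wx":0,"wy":0,"wz":-6,"tx":-14,"ty":17,"tz":0,"gripper":-0.3},{"wx":0,"wy":0,"wz":-13,"tx":-28,"ty":34,"tz":0,"gripper":-0.3},{"wx":0,"wy":0,"wz":-20,"tx":-43,"ty":50,"tz":0,"gripper":-0.3},{"wx":0,"wy":0,"wz":-27,"tx":-58,"ty":67,"tz":0,"gripper":-0.3},{"wx":0,"wy":0,"wz":-33,"tx":-73,"ty":84,"tz":0,"gripper":-0.3}]'
python3 -m creep '[{"wx":0,"wy":0,"wz":-6,"tx":-21,"ty":7,"tz":0,"gripper":-0.3},{"wx":0,"wy":0,"wz":-13,"tx":-42,"ty":14,"tz":0,"gripper":-0.3},{"wx":0,"wy":0,"wz":-20,"tx":-63,"ty":20,"tz":0,"gripper":-0.3},{"wx":0,"wy":0,"wz":-26,"tx":-84,"ty":27,"tz":0,"gripper":-0.3},{"wx":0,"wy":0,"wz":-32,"tx":-106,"ty":34,"tz":0,"gripper":-0.3}]'
python3 -m creep '[{"wx":0,"wy":0,"wz":0,"tx":0,"ty":0,"tz":0,"gripper":-0.3},{"wx":0,"wy":0,"wz":0,"tx":0,"ty":0,"tz":0,"gripper":-0.3},{"wx":0,"wy":0,"wz":0,"tx":0,"ty":0,"tz":0,"gripper":-0.3}]'
python3 - <<'E'
from h import *
for c in("side","top"):
    p,W=cloud(c); cv2.imwrite(f"pics/{c}4.png",p[:,:,::-1])
    for n,xy,z0,z1 in[("long",(.5315,.0415),.062,.082),("lst",(.612,.039),.062,.082),("short",(.4907,.182),.042,.062)]:
        q=sel(W,xy,.025,z0,z1)
        if len(q):print(c,n,len(q),q.mean(0).round(4),q[:,2].max())
    P=p.astype(int);m=(P[...,0]>120)&(P[...,1]>90)&(P[...,2]<60)&(np.hypot(W[...,0]-.47,W[...,1]+.29)<.12)&(W[...,2]>.05)
    q=W[m];print(c,"bar",len(q),np.median(q,0).round(4) if len(q) else 0)
a=cv2.imread("pics/side4.png")[80:280,230:430];cv2.imwrite("pics/c4.png",cv2.resize(a,None,fx=3,fy=3))
E
```

```text
time_s: 13.73
tool_pos: [0.5318, 0.041, 0.0329]
tool_rot: [180.0, -0.0, -0.0]
force: [-0.4, -0.6, 0.3]
grip_width: 0.0523
grasp_force: 0.0
time_s: 14.15
tool_pos: [0.534, 0.0417, 0.1879]
tool_rot: [180.0, -0.4, -0.0]
force: [0.6, 0.1, -0.3]
grip_width: 0.0585
grasp_force: 0.0
time_s: 14.57
tool_pos: [0.5011, -0.0699, 0.1828]
tool_rot: [179.9, -0.0, 33.3]
force: [-0.7, 0.2, -0.0]
grip_width: 0.0335
grasp_force: 0.0
time_s: 14.98
tool_pos: [0.4856, -0.1802, 0.1828]
tool_rot: [180.0, 0.0, 66.3]
force: [0.9, 0.6, 0.8]
grip_width: 0.0306
grasp_force: 0.0
time_s: 15.4
tool_pos: [0.4736, -0.2907, 0.1828]
tool_rot: [180.0, 0.0, 98.3]
force: [0.2, -0.5, -0.2]
grip_width: 0.0304
grasp_force: 0.0
time_s: 15.65
tool_pos: [0.4739, -0.289, 0.1825]
tool_rot: [180.0, -0.0, 97.9]
force: [-0.5, 0.4, -1.4]
grip_width: 0.0303
grasp_force: 0.0
side long 114 [0.529  0.0426 0.0682] 0.07421900203317522
side lst 106 [0.6095 0.039  0.0683] 0.07351233749952284
side short 134 [0.4887 0.1828 0.0484] 0.053401933430825006
side bar 54 [ 0.4726 -0.301   0.0984]
top long 55 [0.534  0.0402 0.0723] 0.07626903099636057
top lst 55 [0.6141 0.0358 0.0721] 0.07527019408231798
top short 62 [0.493  0.1797 0.0517] 0.05619485967895163
top bar 111 [ 0.4696 -0.2649  0.0999]
```

View pics/c4.png

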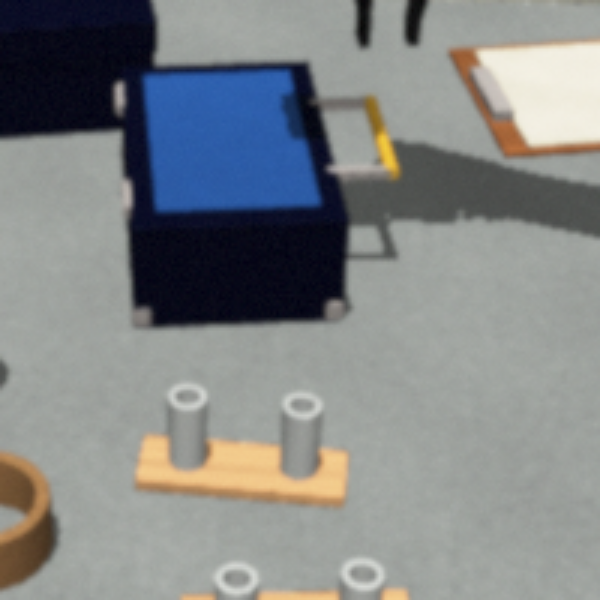

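Both loose sleeves are fully down: their tops match the stored ones, at crop (302,405) for the long sleeve and (362,575) for the short one. The handle is at crop (383,137), with the fingers above it. Descending.

```bash

python3 -m creep '[{"wx":0,"wy":0,"wz":0,"tx":0,"ty":0,"tz":25,"gripper":-0.3},{"wx":0,"wy":0,"wz":0,"tx":0,"ty":0,"tz":50,"gripper":-0.3},{"wx":0,"wy":0,"wz":0,"tx":0,"ty":0,"tz":70,"gripper":-0.3},{"wx":0,"wy":0,"wz":0,"tx":0,"ty":0,"tz":80,"gripper":-0.3},{"wx":0,"wy":0,"wz":0,"tx":0,"ty":0,"tz":80,"gripper":-0.3}]' 15
python3 -m creep '[{"wx":0,"wy":0,"wz":0,"tx":0,"ty":0,"tz":7,"gripper":-0.3},{"wx":0,"wy":0,"wz":0,"tx":0,"ty":0,"tz":14,"gripper":-0.3},{"wx":0,"wy":0,"wz":0,"tx":0,"ty":0,"tz":21,"gripper":-0.3},{"wx":0,"wy":0,"wz":0,"tx":0,"ty":0,"tz":27,"gripper":-0.3},{"wx":0,"wy":0,"wz":0,"tx":0,"ty":0,"tz":27,"gripper":-0.3}]'
python3 -m creep '[{"wx":0,"wy":0,"wz":0,"tx":0,"ty":0,"tz":0,"gripper":-1},{"wx":0,"wy":0,"wz":0,"tx":0,"ty":0,"tz":0,"gripper":-1},{"wx":0,"wy":0,"wz":0,"tx":0,"ty":0,"tz":0,"gripper":-1},{"wx":0,"wy":0,"wz":0,"tx":0,"ty":0,"tz":0,"gripper":-1},{"wx":0,"wy":0,"wz":0,"tx":0,"ty":0,"tz":0,"gripper":-1}]'
```

```text
time_s: 16.17
tool_pos: [0.4725, -0.2881, 0.1004]
tool_rot: [-179.8, -0.2, 98.0]
force: [-0.4, 0.2, -0.3]
grip_width: 0.0304
grasp_force: 0.0
time_s: 16.58
tool_pos: [0.4731, -0.2895, 0.0744]
tool_rot: [-179.9, -0.1, 98.0]
force: [-1.0, 0.0, 0.0]
grip_width: 0.0303
grasp_force: 0.0
time_s: 17.0
tool_pos: [0.4723, -0.2903, 0.0758]
tool_rot: [-179.8, 0.0, 97.9]
force: [-5.7, -0.2, 3.8]
grip_width: 0.0112
grasp_force: 15.0
```

```bash

python3 -m creep '[{"wx":0,"wy":0,"wz":0,"tx":0,"ty":0.5,"tz":-11,"gripper":-1},{"wx":0,"wy":0,"wz":0,"tx":0,"ty":1.6,"tz":-22.5,"gripper":-1},{"wx":0,"wy":0,"wz":0,"tx":0,"ty":3.3,"tz":-33.5,"gripper":-1},{"wx":0,"wy":0,"wz":0,"tx":0,"ty":5.5,"tz":-44.5,"gripper":-1},{"wx":0,"wy":0,"wz":0,"tx":0,"ty":8.4,"tz":-55.5,"gripper":-1}]' 15
python3 -m creep '[{"wx":0,"wy":0,"wz":0,"tx":0,"ty":3.4,"tz":-10.7,"gripper":-1},{"wx":0,"wy":0,"wz":0,"tx":0,"ty":7.3,"tz":-21.3,"gripper":-1},{"wx":0,"wy":0,"wz":0,"tx":0,"ty":11.8,"tz":-31.6,"gripper":-1},{"wx":0,"wy":0,"wz":0,"tx":0,"ty":16.9,"tz":-41.7,"gripper":-1},{"wx":0,"wy":0,"wz":0,"tx":0,"ty":22.4,"tz":-51.5,"gripper":-1}]'
```

```text
time_s: 17.42
tool_pos: [0.4804, -0.2892, 0.1321]
tool_rot: [-179.8, -0.0, 97.9]
force: [-5.7, -2.5, 0.1]
grip_width: 0.0116
grasp_force: 15.0
time_s: 17.83
tool_pos: [0.5018, -0.2863, 0.1841]
tool_rot: [-179.7, 0.0, 97.9]
force: [-8.6, -0.8, 2.6]
grip_width: 0.0117
grasp_force: 15.0
```

```bash

python3 -m creep '[{"wx":0,"wy":0,"wz":0,"tx":0,"ty":6,"tz":-9.4,"gripper":-1},{"wx":0,"wy":0,"wz":0,"tx":0,"ty":12.6,"tz":-18.6,"gripper":-1},{"wx":0,"wy":0,"wz":0,"tx":0,"ty":19.6,"tz":-27.4,"gripper":-1},{"wx":0,"wy":0,"wz":0,"tx":0,"ty":27,"tz":-35.8,"gripper":-1},{"wx":0,"wy":0,"wz":0,"tx":0,"ty":35,"tz":-43.8,"gripper":-1}]'
python3 -m creep '[{"wx":0,"wy":0,"wz":0,"tx":0,"ty":8.3,"tz":-7.6,"gripper":-1},{"wx":0,"wy":0,"wz":0,"tx":0,"ty":17,"tz":-14.8,"gripper":-1},{"wx":0,"wy":0,"wz":0,"tx":0,"ty":26,"tz":-21.5,"gripper":-1},{"wx":0,"wy":0,"wz":0,"tx":0,"ty":35.5,"tz":-27.7,"gripper":-1},{"wx":0,"wy":0,"wz":0,"tx":0,"ty":45,"tz":-33.4,"gripper":-1}]'
python3 -m creep '[{"wx":0,"wy":0,"wz":0,"tx":0,"ty":0,"tz":0,"gripper":-1},{"wx":0,"wy":0,"wz":0,"tx":0,"ty":0,"tz":0,"gripper":-1},{"wx":0,"wy":0,"wz":0,"tx":0,"ty":0,"tz":0,"gripper":-1},{"wx":0,"wy":0,"wz":0,"tx":0,"ty":0,"tz":0,"gripper":-1},{"wx":0,"wy":0,"wz":0,"tx":0,"ty":0,"tz":0,"gripper":-1}]'
python3 - <<'E'
from h import *
for c in("side","top"):
    p,W=cloud(c); cv2.imwrite(f"pics/{c}5.png",p[:,:,::-1])
    P=p.astype(int);m=(P[...,2]>90)&(P[...,0]<50)&(np.hypot(W[...,0]-.62,W[...,1]+.27)<.15)&(W[...,2]>.09)
    q=W[m];R=np.array([np.cos(.14),np.sin(.14)]);s=q[:,:2]@R;k=np.polyfit(s,q[:,2],1)
    print(c,len(q),"lid angle",np.degrees(np.arctan(-k[0])))
print(get_obs()["force"],get_obs()["grasp_force"])
a=cv2.imread("pics/side5.png")[20:220,220:440];cv2.imwrite("pics/c5.png",cv2.resize(a,None,fx=3,fy=3))
E
```

```text
time_s: 18.25
tool_pos: [0.5358, -0.2817, 0.2293]
tool_rot: [-179.6, 0.1, 97.8]
force: [-12.9, 0.7, 11.1]
grip_width: 0.0116
grasp_force: 15.0
time_s: 18.67
tool_pos: [0.5837, -0.2753, 0.2637]
tool_rot: [179.9, 0.2, 97.9]
force: [-3.8, -1.2, 3.8]
grip_width: 0.0113
grasp_force: 15.0
time_s: 19.08
tool_pos: [0.584, -0.2752, 0.2635]
tool_rot: [179.8, 0.2, 97.9]
force: [-4.4, -2.0, 6.6]
grip_width: 0.011
grasp_force: 15.0
side 1191 lid angle 60.64904840762647
top 547 lid angle 60.66516606233217
[-4.31487729 -1.32157555  6.40322911] 15.000875294208527
```

View pics/c5.png

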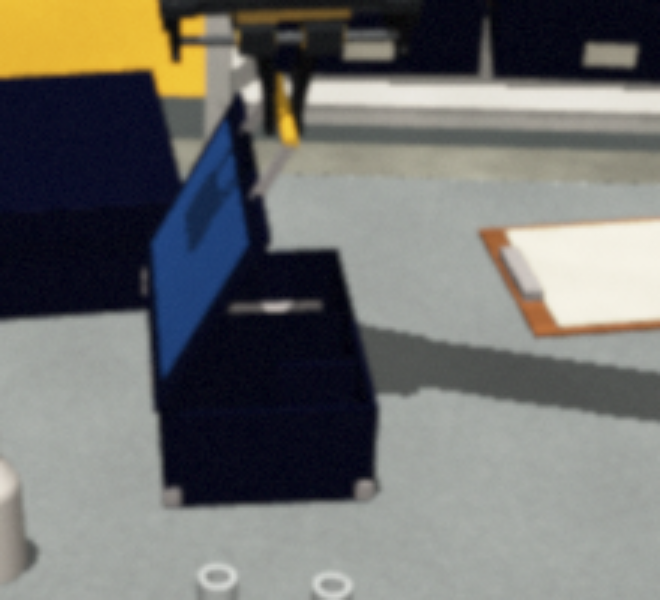

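The lid is open at about 60.6° in both cameras. The yellow bar is pinched at crop (285,110), and the sleeves are undisturbed at (217,578) and (332,585). Handing in.

```bash
python3 -c "
from cell import env
print(env.sign_off())"
```

```text
the job is handed in; nothing more can be done
None
```

Job handed in at about 19 s: both loose sleeves are released and fully down on their own pegs, and the arm is still holding the lid at about 60.6° by its handle; the hand-in gave no verdict.

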